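# Set the rotary specimen stage to the red line and record

### The arm

A 6-joint arm with a two-finger parallel gripper is mounted at the origin on the work surface. World frame = base frame: x ahead of the robot, y to its left, z up, the work surface at z = 0. Lengths are in mm, angles in degrees, forces in N, time in s.
With the tool pointing down it reaches from about 325 to 900 mm from the base axis. Payload 6.1 kg.
Tool frame: the origin (TCP) lies on the centre line of the jaws, within the pads' length; the fingertips stand 25 mm ahead of it and the grasp point (between the pads) lies 6 mm ahead of it (tcp_to_tips is the y of the fingertips in the tool frame, in mm); y points along the fingers, x is the direction in which the jaws open and shut, and the axes are right-handed (so a half turn about y gives the same grasp; the last joint's range is limited). The gripper opens to 87 mm and grips with 3 to 60 N. Pads are 19 mm wide; open, the fingers measure 117 mm over their backs; the gripper's body (75 mm by 190 mm) begins 51 mm behind the grasp point.
Start: joints at [-84.46, 12.628, 87.462, -0, 79.91, -7.225], TCP at [138.094, -609.546, 247.538] pointing down, gripper open.
Joint ranges: [-170.65, 170.65], [-52.31, 119.04], [5.05, 147.46], [-71.25, 251.25], [11.57, 151.72], [-153.62, 153.62]. Speed limits (degrees/s): [147.25, 147.25, 172.46, 180, 180, 180].

### API

Orientations are given as a 3x3 rotation matrix whose columns are the frame's x, y, z axes.
In Python, from cell import move_pose, move_linear, move_joints, open_gripper, close_gripper, sleep, inverse_kinematics, get_state, read_camera, camera_info, MotionError, finish_job, tcp_to_tips gives the robot as it stands. Calls block until the motion is done:
- move_pose(position, orientation): joint-space move of the TCP to a pose.
- move_linear(position, attitude=None, v=150, guard=None): straight line of the TCP; attitude=None keeps the orientation; v is the mean speed in mm/s. With guard (N) it stops when the force on the tool has changed by that much, and returns True; else False.
- move_joints(angles): joint-space move.
- open_gripper() and close_gripper(): open the fingers fully, or close them until they stop; the grip force is fixed at half the most.
- sleep(seconds).
- inverse_kinematics(position, orientation): joint angles nearest the present ones, or None.
- get_state(): the state.
- read_camera(name): name is "scene" or "side" or "wrist"; returns the picture (420x560x3 uint8, red, green, blue); there is no depth.
- camera_info(name): a dict with "fx", "fy", "cx", "cy" (pixels), "D" ([k1, k2, p1, p2, k3] as OpenCV has them; the pictures are not rectified), "origin" and "rotation" of the camera in the world. Camera axes: x right, y down, z forward; pixel columns grow to the right and rows downward; lengths in mm; the calibration is good to about 2 mm. A picture is of the moment at which its call begins: read the wrist's pose just before it. camera_info takes no time and is no camera call; for the wrist camera it gives the pose at the moment of the call.
A pose or a line that the arm cannot do raises MotionError and nothing moves.
- finish_job(): hands the job in, once; it reports no verdict.
The state is a dict: "time": time; "q": joint angles; "joint_vel": joint speeds; "tau": joint torques, N m; "position": TCP position; "tcp_rot": TCP orientation; "force": force on the tool from outside, world axes, zero at the start; "torque": the same for the moment, N m; "opening": finger opening in mm.
Only numpy, scipy, OpenCV 4.12 (cv2) and the standard library are available. Lean on these libraries where they do the work, as an engineer would, in place of code of your own. Each camera call takes 0.05 s, during which the arm holds its last target. There are 200 camera calls.

### The job

On the round microscope specimen stage, push the dial round by the side of its metal finger tab until the dial's yellow index mark lines up with the red line on the white scale ring, leave it there, then press the green button on the small pod fully down and let it come back up. Use only fingertip pushes: do not pinch the tab, push gently, and leave the bottles and the slide box where they stand.

Things in the scene. Friction and masses are not known exactly. Their poses are not given: they have to be found in the camera images.
- axis (a point): Centre of the stage: the point on the dial's vertical axis at the dial's flat top face, 40 mm above the table. The dial is a black disc, 150 mm in diameter and 5 mm thick, lying on a round cream base (200 mm in diameter, top 34 mm above the table, fixed to the table) that carries a flat white graduated ring around the dial. A glass slide under two low clips lies in the middle of the dial; it is part of the dial and stands at most 4.5 mm above its top.
- index (a point): Yellow index mark, a radial line 5 mm wide and about 24 mm long on the dial's top face at its rim, directly opposite the finger tab. The point is at the outer end of the mark, 76 mm from the axis, and turns with the dial.
- target (a point): Red line, 5 mm wide and 20 mm long, radial, the only red one among the thinner black lines of the fixed white ring. The point is at its inner end, 76 mm from the axis and at the same height as the index point, so that the two points coincide when mark and line are in line.
- tab (a point): Centre of the bright aluminium finger tab, an upright block standing on the dial and turning with it: 24 mm long radially, 12 mm thick along the direction of turning, from 40 to 65 mm above the table. Its centre is 50 mm from the axis, diametrically opposite the index mark. Pushing it sideways along its circle turns the dial.
- tab_left: Half of the tab, 6 mm thick, on the flank that is pushed to turn the dial clockwise seen from above (origin on the stage axis at table height, not at the tab).
- tab_right: Half of the tab, 6 mm thick, on the flank that is pushed to turn the dial counter-clockwise seen from above (origin on the stage axis at table height, not at the tab). Pinching means pressing on both halves at once.
- scale: White scale ring with its black lines and the red line (origin on the stage axis at table height, x axis towards the red line). Fixed.
- dial (a joint): Angle of the dial in rad, growing counter-clockwise seen from above; it turns without limit either way and stays where it is left (friction torque about 0.12 N m, so about 2.5 N at the tab).
- record_top (a point): Centre of the top face of the green push button, 32 mm in diameter, about 52 mm above the table; it stands about 10 mm proud of a black collar on a cream pod 75 mm square and 30 mm high (fixed). The pod is left or right of the stage.
- record (a joint): Travel of the button in m: 0 up, 0.006 fully down; a spring pushes it back up, about 5 N at the bottom.
- reagent: Amber bottle with black cap, 48 mm in diameter and 85 mm tall, loose; origin at the centre of its underside, z axis up. Left or right of the stage, on the side without the pod.
- slidebox: Blue box of slides, 55 x 82 x 34 mm, loose, beyond the stage to the left; origin at the centre of its underside, z up.
- dropper: Small purple dropper bottle, 28 mm in diameter and 70 mm tall, loose, beyond the stage to the right; origin at the centre of its underside, z up.
Not all that is in view belongs to the job. There is more than one size of the part that bears axis; the job needs the smaller.

How it is judged:
By the outcome, as a careful person would: the job done as asked, in the order asked, and still so for the second after the job is handed in, with the robot touching nothing.
It also fails if it takes over 56 s, if anything falls off the work surface, if the arm or the gripper's body presses on something with over 40 N, if the wrist force passes 120 N, or if a joint passes its speed limit or range.

## Working session

There is one attempt and no reset: what is moved stays moved. The work goes in short steps, each a Python script; the robot and the scene stay as the last script left them, time stands still between calls to the robot, and variables do not carry over. Pictures are saved under pics/ and viewed, about 8 in all and at most 12, crops included, and the job is handed in when it is done.

```bash
mkdir -p pics; ls; python3 - <<'E'
from cell import *
import cv2,numpy as np
a=read_camera("scene");b=read_camera("side")
cv2.imwrite("pics/scene.png",a[:,:,::-1]);cv2.imwrite("pics/side.png",b[:,:,::-1])
for n in("scene","side","wrist"):print(n,camera_info(n))
s=get_state();print(s["time"],s["tcp_rot"],s["opening"],tcp_to_tips)
E
```

```text
pics
scene {'fx': 395.8821741055448, 'fy': 395.8821741055448, 'cx': 279.3291887551735, 'cy': 204.68758150574152, 'D': array([0.01710799, 0.        , 0.        , 0.        , 0.        ]), 'origin': array([ 965.68005341, -626.8363368 ,  669.33900537]), 'rotation': array([[ 0.80003739,  0.35913005, -0.48058899],
       [ 0.59994154, -0.48318447,  0.63765423],
       [-0.00321234, -0.79847253, -0.60202268]])}
side {'fx': 408.04656777107994, 'fy': 408.04656777107994, 'cx': 281.26175591563947, 'cy': 213.43089603192118, 'D': array([-0.07124966,  0.        ,  0.        ,  0.        ,  0.        ]), 'origin': array([427.36462762, 776.18462942, 632.20538071]), 'rotation': array([[-0.99723309, -0.05019415,  0.05483349],
       [-0.07394938,  0.59448211, -0.80070126],
       [ 0.00759299, -0.80254069, -0.59654906]])}
wrist {'fx': 291.97412850121134, 'fy': 291.97412850121134, 'cx': 279.45256610439134, 'cy': 209.1495516807258, 'D': array([-0.05266285,  0.        ,  0.        ,  0.        ,  0.        ]), 'origin': array([ 221.70155316, -590.65970382,  383.8396242 ]), 'rotation': array([[ 0.22083528, -0.92815375, -0.29960373],
       [-0.97530779, -0.21095931, -0.06535197],
       [-0.00254751,  0.30663787, -0.95182284]])}
0.1 [[ 2.20947362e-01 -1.31486284e-04  9.75285725e-01]
 [-9.75284290e-01  1.69095835e-03  2.20947265e-01]
 [-1.67821907e-03 -9.99998562e-01  2.45376279e-04]] 86.92559792790874 25.0
```

View pics/scene.png

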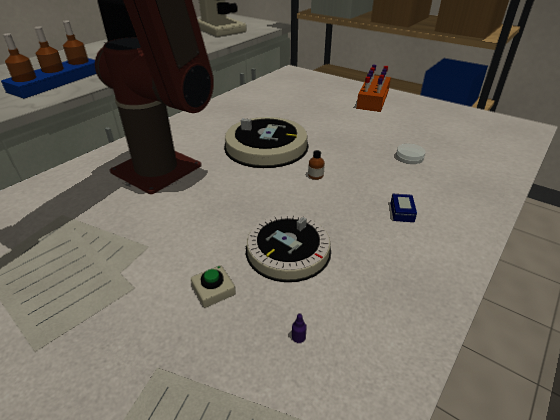

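View pics/side.png

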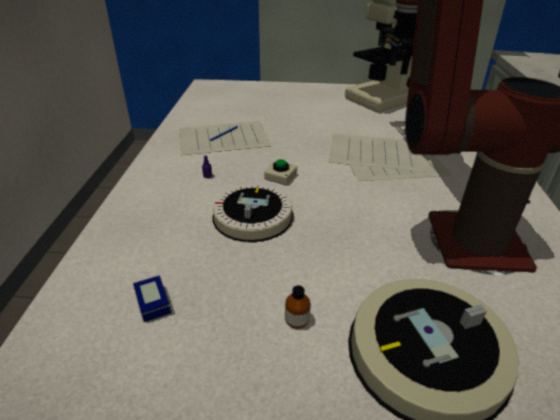

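The scene picture shows two stages. The one at (288,245) has the white ring and the red line at (319,256), with its yellow mark at (270,253) and tab at (302,225). The one at (266,138) is larger, with no white ring or red line. The smaller one at (288,245) fits. The pod is at (212,283), the dropper at (299,328), the reagent bottle at (316,165) and the slide box at (403,207). Next I'll cast rays and confirm from close by.

```bash
cat > h.py <<'E'
from cell import *
import cv2,numpy as np
def ray(ci,px,z):
    K=np.array([[ci["fx"],0,ci["cx"]],[0,ci["fy"],ci["cy"]],[0,0,1]])
    u=cv2.undistortPoints(np.array(px,float).reshape(-1,1,2),K,np.array(ci["D"])).reshape(-1,2)
    d=np.c_[u,np.ones(len(u))]@np.array(ci["rotation"]).T
    o=np.array(ci["origin"]); return o+d*((z-o[2])/d[:,2])[:,None]
def proj(ci,P):
    K=np.array([[ci["fx"],0,ci["cx"]],[0,ci["fy"],ci["cy"]],[0,0,1]])
    R=np.array(ci["rotation"]).T
    return cv2.projectPoints(np.array(P,float).reshape(-1,1,3),cv2.Rodrigues(R)[0],-R@ci["origin"],K,np.array(ci["D"]))[0].reshape(-1,2)
def rot(xdir):  # tool down, x axis (jaw opening) along xdir (deg)
    a=np.radians(xdir);x=np.array([np.cos(a),np.sin(a),0]);y=np.array([0,0,-1.]);return np.c_[x,y,np.cross(x,y)]
E
python3 - <<'E'
from h import *
np.set_printoptions(precision=1,suppress=True)
c=camera_info("scene")
print("scene ax,tgt,idx,tab",ray(c,[(288,241),(319,256),(270,253)],40),ray(c,[(302,225)],60))
print("btn",ray(c,[(212,276)],52),"drop,reag,box",ray(c,[(299,340),(316,177),(403,218)],0))
c=camera_info("side")
print("side ax",ray(c,[(254,205)],40),"btn",ray(c,[(281,163)],52),"tab",ray(c,[(249,208)],60))
E
```

```text
scene ax,tgt,idx,tab [[ 564.8  -61.7   40. ]
 [ 650.1  -60.5   40. ]
 [ 555.7 -118.8   40. ]] [[571.2 -13.7  60. ]]
btn [[ 508.5 -255.    52. ]] drop,reag,box [[ 722.  -242.2    0. ]
 [ 437.   263.6    0. ]
 [ 732.9  232.4    0. ]]
side ax [[552.4 -48.2  40. ]] btn [[ 499.3 -243.8   52. ]] tab [[558.5  -7.1  60. ]]
```

```bash
python3 - <<'E'
from h import *
np.set_printoptions(precision=1,suppress=True)
move_pose([545,-155,230],rot(-90))
close_gripper()
import pickle
c=camera_info("wrist");a=read_camera("wrist");pickle.dump((c,a),open("w1.pkl","wb"))
cv2.imwrite("pics/w1.png",cv2.resize(a[:,:,::-1],None,fx=1.4,fy=1.4,interpolation=cv2.INTER_CUBIC))
s=get_state();print(s["time"],s["position"],s["q"],s["opening"],c["origin"])
E
```

```text
3.8583 [ 545. -155.  230.] [-23.8   5.4  97.5   0.   77.1  66.1] 0.38764484194244275 [ 630.7 -155.1  367.3]
```

View pics/w1.png

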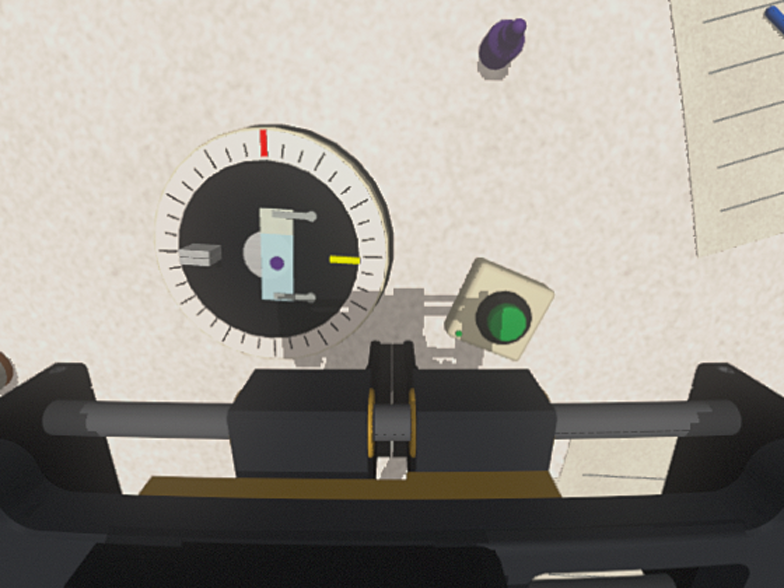

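The close view (1.4x pixels) confirms the smaller stage: dial centre about (269,249), red line (264,143), yellow mark (345,260), tab (200,255) and green button (503,318). The dial has to turn about 90° counter-clockwise.

```bash
cat >> h.py <<'E'
from scipy.optimize import least_squares
def measure(c,a,guess,zr=40):
    """axis from the white/black dial rim (75 mm circle), angles of red line, yellow mark"""
    hsv=cv2.cvtColor(a,cv2.COLOR_RGB2HSV)
    ys,xs=np.mgrid[:a.shape[0],:a.shape[1]]
    P=ray(c,np.c_[xs.ravel(),ys.ravel()],zr)[:,:2]; H=hsv.reshape(-1,3).astype(int)
    near=np.hypot(*(P-guess).T)
    sel=lambda m,lo,hi:P[m&(near>lo)&(near<hi)]
    yel=sel((abs(H[:,0]-28)<6)&(H[:,1]>150)&(H[:,2]>90),35,95)
    red=sel(((H[:,0]<6)|(H[:,0]>174))&(H[:,1]>150)&(H[:,2]>70),60,115)
    # rim: along radial samples, first dark->bright step outward
    rim=[]
    for t in np.radians(np.arange(0,360,2)):
        r=np.arange(62,90,.5);Q=guess+np.c_[r*np.cos(t),r*np.sin(t)]
        u=proj(c,np.c_[Q,np.full(len(r),zr)]).astype(np.float32)
        v=cv2.remap(hsv[:,:,2],u[:,0].reshape(1,-1),u[:,1].reshape(1,-1),cv2.INTER_LINEAR)[0]
        k=np.argmax(v>110)
        if k>0: rim.append(Q[k])
    rim=np.array(rim)
    f=least_squares(lambda p:np.hypot(*(rim-p[:2]).T)-p[2],[*guess,75],loss="soft_l1",f_scale=.7)
    ax=f.x[:2]
    ang=lambda p:np.degrees(np.arctan2(*(p.mean(0)-ax)[::-1]))
    return ax,f.x[2],len(rim),(ang(red),len(red),red.mean(0)),(ang(yel),len(yel),yel.mean(0))
E
python3 - <<'E'
from h import *
import pickle
np.set_printoptions(precision=1,suppress=True)
c,a=pickle.load(open("w1.pkl","rb"))
g=ray(c,[np.array((269,249))/1.4],40)[0,:2];print(g)
r=measure(c,a,g);print(r);print(measure(c,a,r[0]))
print("tab",ray(c,[np.array((200,246))/1.4],65))
hsv=cv2.cvtColor(a,cv2.COLOR_RGB2HSV)
m=cv2.inRange(hsv,(45,120,50),(80,255,255));n,l,st,ce=cv2.connectedComponentsWithStats(m)
for i in range(1,n):
  if st[i,4]>100: print(st[i],ray(c,[ce[i]],52),ray(c,[ce[i]],47))
print("drop",ray(c,[np.array((493,72))/1.4],0))
E
```

```text
[562.8 -55. ]
(array([558.5, -53.7]), np.float64(74.4190866501684), 170, (np.float64(-2.4261893623615935), 72, array([645.5, -57.3])), (np.float64(-94.06064422368533), 115, array([ 554. , -115.9])))
(array([558.5, -53.6]), np.float64(74.44048806392784), 170, (np.float64(-2.438879949739278), 72, array([645.5, -57.3])), (np.float64(-94.04806003447737), 115, array([ 554. , -115.9])))
tab [[570.5  -9.8  65. ]]
[350 219  26  25 455] [[ 501.8 -252.8   52. ]] [[ 499.8 -254.3   47. ]]
drop [[ 701.9 -238.1    0. ]]
```

```bash
cat >> h.py <<'E'
AX=np.array([558.5,-53.6]); Z=75
def pp(th,d,z=Z):
    t=np.radians(th);e=np.array([np.cos(t),np.sin(t)]);n=np.array([-e[1],e[0]])
    return [*(AX+50*e-d*n),z],rot(th-180)
def dof(p,th):
    t=np.radians(th);return -float((np.array(p)[:2]-AX)@[-np.sin(t),np.cos(t)])
E
python3 - <<'E'
from h import *
np.set_printoptions(precision=2,suppress=True)
th=86
for t in(th,180): print(inverse_kinematics(*pp(t,16)))
move_pose(*pp(th,34,120)); move_linear(pp(th,34)[0],v=80)
print(get_state()["force"],get_state()["time"])
g=move_linear(pp(th,10)[0],v=15,guard=1.5)
s=get_state();d=dof(s["position"],th);print(g,d,s["force"],s["time"])
a=read_camera("wrist");cv2.imwrite("pics/w2.png",a[:,:,::-1])
open("d.txt","w").write(str(d))
E
```

```text
[ -8.3   16.89 102.22  -0.    60.88  85.7 ]
[-13.1    8.42 112.4   -0.    59.18 -13.1 ]
[-0.19 -0.38  0.43] 5.3667
True 15.71705374158316 [ 1.68 -0.64  1.06] 6.4917
```

View pics/w2.png

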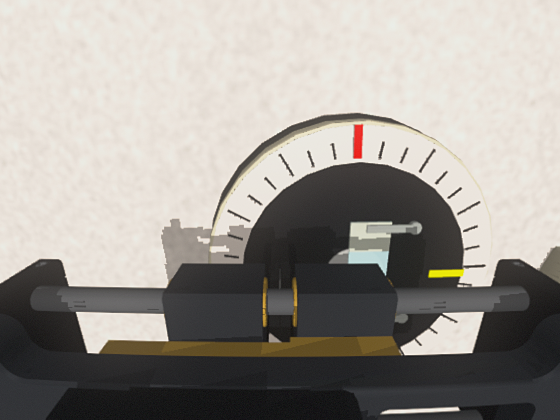

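Contact on the flank at the expected offset (15.7 mm against 15.5 nominal). Red is at (358,140) and yellow at (446,273). I'll push along the arc and stop short.

```bash
python3 - <<'E'
from h import *
import pickle
d=float(open("d.txt").read());fm=0
for th in np.linspace(86,170,13)[1:]:
    p,R=pp(th,d); move_linear(p,R,v=40); f=get_state()["force"]; fm=max(fm,np.hypot(*f[:2]))
s=get_state();print(fm,s["force"],s["time"],s["position"])
move_linear(pp(170,d+8)[0],v=60)
c=camera_info("wrist");a=read_camera("wrist");pickle.dump((c,a),open("w3.pkl","wb"))
cv2.imwrite("pics/w3.png",a[:,:,::-1]);b=read_camera("scene");cv2.imwrite("pics/s3.png",b[:,:,::-1])
print(measure(c,a,AX)); print(get_state()["time"])
E
```

```text
2.5770423182648416 [-0.8019691   2.10374761 -0.77781914] 10.2333 [511.86730576 -29.44077874  74.88285265]
(array([558.12417879, -52.4773164 ]), np.float64(74.55689577384994), 108, (np.float64(-0.45685602751321097), 172, array([642.23906639, -53.14803261])), (np.float64(-8.775391003953215), 269, array([620.66809538, -62.13212117])))
10.6167
```

View pics/w3.png

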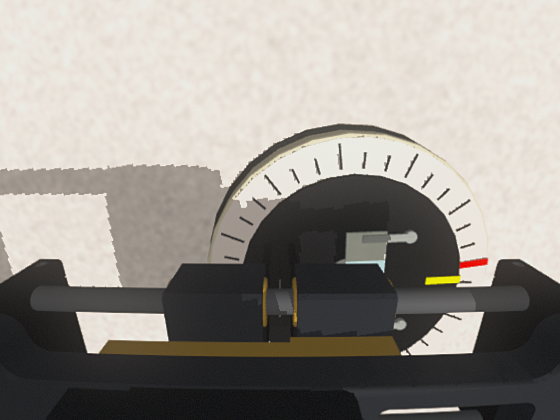

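Yellow is at (443,281) and red at (473,263), so 8.3° remain. I'll push 6° more, then measure from above.

```bash
cat >> h.py <<'E'
def look(tag):
    import pickle
    move_linear(pp(172,45,120)[0],v=120); move_pose([545,-155,190],rot(-90))
    c=camera_info("wrist");a=read_camera("wrist");pickle.dump((c,a),open(tag+".pkl","wb"))
    cv2.imwrite(f"pics/{tag}.png",a[:,:,::-1])
    m=measure(c,a,AX);m=measure(c,a,m[0]);print(m,"diff",m[3][0]-m[4][0],get_state()["time"])
def push(t0,t1,d):
    move_linear(*pp(t0,d+1),v=40)
    for th in np.linspace(t0,t1,max(2,int((t1-t0)/3)+1)): move_linear(*pp(th,d),v=20)
    print(get_state()["force"]); move_linear(pp(t1,d+8)[0],v=60)
E
python3 - <<'E'
from h import *
d=float(open("d.txt").read())
push(170,176,d); look("w4")
E
```

```text
[0.84071054 0.87145532 0.50346111]
(array([558.51050411, -53.69645221]), np.float64(74.49690334286403), 171, (np.float64(-2.5117094260473194), 101, array([645.18420174, -57.49845484])), (np.float64(-1.2350408477796275), 160, array([621.71716582, -55.05911631]))) diff -1.2766685782676919 13.8083
```

```bash
python3 - <<'E'
from h import *
import pickle
c,a=pickle.load(open("w4.pkl","rb"))
u=proj(c,[[600,-54,40]])[0].astype(int);print(u)
k=a[u[1]-75:u[1]+75,u[0]-100:u[0]+100,::-1]
b=read_camera("scene")[200:290,230:350,::-1]
cv2.imwrite("pics/w4c.png",np.vstack([cv2.resize(k,(480,360),interpolation=2),cv2.resize(b,(480,360),interpolation=2)])[:600])
print(a.shape)
E
```

```text
[176 147]
(420, 560, 3)
```

View pics/w4c.png

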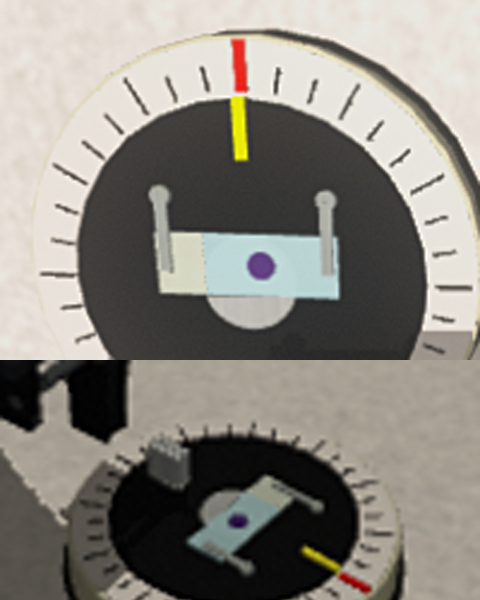

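The upper crop shows the yellow mark (237,98) just left of the red line (240,92), so it is overshot by about 1°. I'll check from straight above the line, where there is no sideways parallax.

```bash
cat >> h.py <<'E'
def look2(tag):
    import pickle
    if get_state()["position"][2]<119: p=get_state()["position"];move_linear([p[0],p[1],140],v=120)
    move_pose([520,-56,150],rot(-90))
    c=camera_info("wrist");a=read_camera("wrist");pickle.dump((c,a),open(tag+".pkl","wb"))
    hsv=cv2.cvtColor(a,cv2.COLOR_RGB2HSV)
    out=[]
    for lo,hi in(((22,150,90),(34,255,255)),((0,150,70),(6,255,255))):
        m=cv2.inRange(hsv,lo,hi)
        if lo[0]==0:m|=cv2.inRange(hsv,(174,150,70),(180,255,255))
        n,l,st,ce=cv2.connectedComponentsWithStats(m);i=1+np.argmax(st[1:,4])
        ys,xs=np.where(l==i);P=ray(c,np.c_[xs,ys],40)[:,:2]
        k=np.polyfit(P[:,0],P[:,1],1);out.append((k[0],np.polyval(k,634.5),P.mean(0),len(P),P[:,0].min(),P[:,0].max()));print(st[i],out[-1])
    print("offset yel-red at r76 mm",out[0][1]-out[1][1],"slopes deg",np.degrees(np.arctan([out[0][0],out[1][0]])),"t",get_state()["time"])
    m=measure(c,a,AX);print("axis fit",m[0],m[1],m[2],"centroid diff",m[3][0]-m[4][0]);cv2.imwrite(f"pics/{tag}.png",a[:,:,::-1])
E
python3 - <<'E'
from h import *
look2("w5")
E
```

```text
[277  78   8  33 213] (np.float64(-0.03337391065651876), np.float64(-55.915645135078314), array([621.6716613 , -55.48751331]), 213, np.float64(609.6123367728463), np.float64(633.6964169049351))
[279  50   6  27 159] (np.float64(0.000358612904307517), np.float64(-56.03974748772533), array([644.74231904, -56.03607446]), 159, np.float64(635.1606946153737), np.float64(653.8618682898283))
offset yel-red at r76 mm 0.12410235264701441 slopes deg [-1.91147476  0.02054701] t 14.425
axis fit [558.41058411 -53.17272519] 74.29916309098579 166 centroid diff 0.1893162927096821
```

View pics/w5.png

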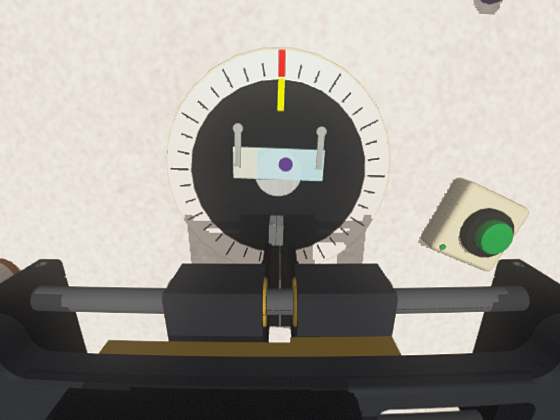

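Seen straight above, yellow (281,95) and red (282,63) agree within 0.2 mm, or 0.2°. The earlier 1.3° was parallax, because the ring sits lower than the dial. The dial is done, so I'll locate the button's top face and press.

```bash
python3 - <<'E'
from h import *
import pickle
np.set_printoptions(precision=1,suppress=True)
B=[]
for t in("w1","w4","w5"):
    c,a=pickle.load(open(t+".pkl","rb"));hsv=cv2.cvtColor(a,cv2.COLOR_RGB2HSV)
    m=cv2.inRange(hsv,(45,120,50),(80,255,255))
    n,l,st,ce=cv2.connectedComponentsWithStats(m);i=1+np.argmax(st[1:,4])
    v=hsv[:,:,2][l==i];th=cv2.threshold(v,0,255,cv2.THRESH_OTSU)[0]
    ys,xs=np.where((l==i)&(hsv[:,:,2]>th));(u,w),r=cv2.minEnclosingCircle(np.c_[xs,ys].astype(np.float32))
    p=ray(c,[(xs.mean(),ys.mean()),(u,w),ce[i]],52);B.append(p[0]);print(t,th,len(xs),r,p[:,:2])
b=np.mean(B,0)[:2];print(b)
if np.ptp(np.array(B)[:,:2],axis=0).max()<8:
    move_pose([*b,130],rot(-90));move_linear([*b,82],v=120)
    g=move_linear([*b,70],v=15,guard=1.0);s=get_state();print("contact",g,s["position"],s["force"])
    g=move_linear([*b,64],v=12,guard=14);s=get_state();print("bottom",g,s["position"],s["force"])
    sleep(.3);print(get_state()["force"])
    a=read_camera("side");cv2.imwrite("pics/press.png",a[:,:,::-1])
    move_linear([*b,130],v=60);print(get_state()["time"],get_state()["force"])
E
```

```text
w1 129.0 327 12.120320320129395 [[ 502.5 -255.4]
 [ 502.1 -252.8]
 [ 501.8 -252.8]]
w4 131.0 427 13.729630470275879 [[ 502.6 -255.1]
 [ 502.  -252.9]
 [ 502.5 -251.8]]
w5 144.0 710 16.919023513793945 [[ 502.5 -251.2]
 [ 502.3 -251.4]
 [ 502.8 -250.7]]
[ 502.5 -253.9]
contact True [ 502.8 -254.1   75.8] [0.6 0.1 2.2]
bottom True [ 502.8 -254.1   71.4] [-1.2  0.7  6.6]
[-1.9  1.2  6.5]
18.3417 [-0.7  0.7  0.1]
```

The 14 N guard trip points to the end stop, but the settled force of 6.5 N isn't clear proof. I'll press once more in small steps to see the stop.

```bash
python3 - <<'E'
from h import *
b=[502.5,-253.9]
f0=get_state()["force"][2];move_linear([*b,79],v=100)
for z in np.arange(78,67.9,-1):
    g=move_linear([*b,z],v=10,guard=18);s=get_state();print(z,g,round(s["position"][2],2),round(s["force"][2]-f0,2))
    if s["force"][2]-f0>15: break
sleep(.2);print(get_state()["force"])
a=read_camera("scene")
move_linear([*b,140],v=80)
look2("w6")
k=read_camera("scene")[200:310,190:350,::-1]
cv2.imwrite("pics/end.png",np.hstack([cv2.resize(read_camera("side")[120:340,120:340,::-1],(440,440)),cv2.resize(k,(360,440))]))
E
```

```text
78.0 False 78.6 -0.19
77.0 False 77.38 0.4
76.0 False 76.26 0.89
75.0 False 75.2 2.01
74.0 False 74.18 2.79
73.0 False 73.16 3.32
72.0 False 72.17 4.68
71.0 False 71.4 5.92
70.0 False 71.26 13.04
69.0 False 71.14 18.59
[-3.40091274  3.36780692 18.0094153 ]
[274  79   8  33 216] (np.float64(-0.03259709936462298), np.float64(-55.82492851532581), array([621.53846513, -55.40242008]), 216, np.float64(609.2586049019501), np.float64(633.3948108623737))
[276  50   6  27 156] (np.float64(-0.003507513439369489), np.float64(-55.89250576629939), array([644.65089468, -55.92811017]), 156, np.float64(635.5973394088849), np.float64(654.3024138258918))
offset yel-red at r76 mm 0.06757725097357792 slopes deg [-1.86701513 -0.20096489] t 23.6583
axis fit [558.37462263 -53.1664587 ] 74.31237755807248 167 centroid diff 0.20249443020900393
```

View pics/end.png

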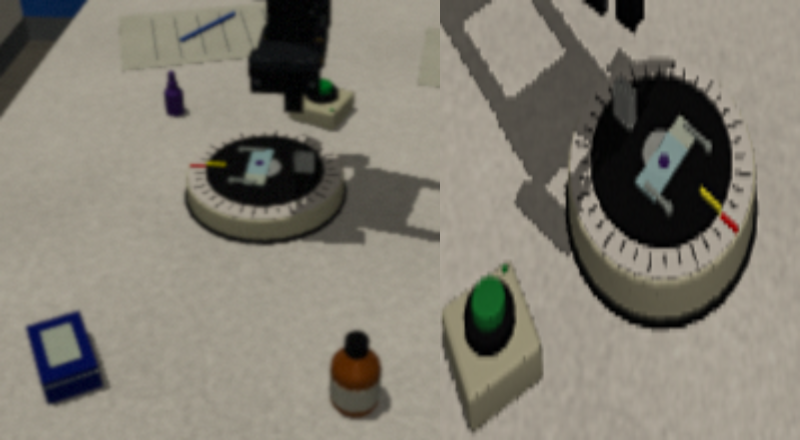

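```bash
python3 -c "
from cell import *
print(get_state()['position'],get_state()['force']);finish_job()"
```

```text
[520.05796919 -57.55471454 149.85225317] [0.09804465 0.74942618 0.19491507]
the job is handed in; nothing more can be done
```

I turned the dial on the smaller stage until its yellow mark lined up with the red line. Then I pressed the green button to its end stop and let it come back up. The job is handed in at about 24 s of the 56 s allowed, with the gripper clear of everything.

- **Dial:** I pushed only one side of the tab with closed fingertips, counter-clockwise by about 92°, with readings between pushes of no more than about 2.6 N. Seen from straight above after the button press, the mark and the line agree to about 0.1 mm (0.2°).
- **Button:** The first press tripped the 14 N guard, but the settled force of 6.5 N did not prove it had reached the bottom. I pressed a second time in small steps. The fingertips stopped at about 46 mm above the table while the force rose to about 18 N, which is the end stop. So the button was pressed twice, both times after the dial was set. I only have the final camera view as evidence that it came back up.
- **Bottles and slide box:** The arm did not go near the reagent bottle, the dropper or the slide box. They look unmoved in the last pictures, but I did not measure them.
- **Checks that disagreed:** An oblique view showed the mark about 1.3° past the line. I took that as parallax from the white ring sitting lower than the dial and made no correction. The offset expected from such a height difference matches, and the straight-above view does not show it.

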